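# Pack the vial, seat the double lid, lift the outer lid off the ring post

### The job

Stand the small amber perfume vial upright, foot down, in the white holder tube inside the blue tin, setting it down rather than dropping it. Then pick up the nested pair of lids together by the brass ring post, lower them onto the tin without dropping or ramming them until the inner lid is fully home, and let go. Finally take the blue outer lid by its black collar, lift it alone until it is well clear above the top of the post while the inner lid stays undisturbed on the tin, and finish while still holding the outer lid up there, level and still, so that rings can be slipped onto the post; leave the other things on the shelf alone.

Things in the scene. Friction and masses are not known exactly. Their poses are not given: they have to be found in the camera images.
- tin: Blue round open-topped tin, 120 mm outside diameter, wall 3 mm, 86 mm high, fixed to the shelf. Origin: centre of its underside, on the shelf; z up. Its floor is 6 mm thick; a white holder tube stands in the middle of the floor.
- holder_mouth (a point): Centre of the holder tube's mouth, on the tin's axis, 30 mm above the shelf. The tube is 24 mm deep and stands on the tin's floor (6 mm above the shelf), bore 21 mm in diameter, flared over its top 6 mm to 28 mm; outside 29 mm, 36 mm at the mouth.
- vial: Loose amber glass perfume vial with a steel cap, a plain upright cylinder 18 mm in diameter and 62 mm tall (cap: top 18 mm), foot chamfered 3 mm, about 40 g, starts standing on the shelf. Origin: centre of its foot; z towards the cap. In the holder it stands on the tin's floor, its top 68 mm above the shelf.
- inner_lid: Loose white inner lid, 120 g, origin: centre of its plug's underside. Plug 109 mm dia, 10 mm deep, lower edge chamfered 3 mm; flange 120 mm dia, 4 mm thick (10 to 14 mm above origin), which rests on the tin's rim; brass ring post (see post_top) fixed in its middle. Starts flat on the shelf on its plug. Fully home on the tin its origin is 76 mm above the shelf, 2.5 mm side play.
- post_top (a point): Centre of the top of the brass ring post, which is part of the inner lid: 16 mm diameter, from 14 to 68 mm above the inner lid's origin. Nested, it stands 26 mm proud of the outer lid's collar. Lifted by the post, both lids come up together.
- outer_lid: Loose blue outer lid, 120 g, lying on the inner lid's flange, post standing up through its middle (nested: origin 14 mm above the inner lid's origin). Origin: centre of its plate's underside; z up. Plate 138 mm dia, 4 mm thick; skirt 3 mm thick hanging 9 mm below the plate's underside; black collar on top. Not fastened: lifted by the collar it comes up alone.
- collar_top (a point): Centre of the top of the outer lid's black round collar, 34 mm outside diameter, 21 mm bore through collar and plate (2.5 mm play around the post), standing from 4 to 28 mm above the outer lid's origin.
- perfume: Bystander: frosted glass perfume bottle with dark screw cap, 50 x 70 mm, 107 mm tall. Origin: centre of its underside.
- ring_cone: Bystander: white ceramic ring cone, 60 mm foot, 80 mm tall. Origin: centre of its underside.
- mirror: Bystander: folded aluminium travel mirror lying flat, 70 x 85 mm, 12 mm thick. Origin: centre of its underside.
- stretcher: Bystander: green hard-silicone shoe stretcher lying on the shelf, about 50 x 200 mm, 40 mm high, long along its y. Origin: centre of its underside.
Things that resemble listed ones, but are neither listed nor needed, are in the scene too. What is meant by the tin is not pink or purple, and is the smaller of those in its own colour.

How it is judged:
On the way, in this order (a step that is already met when the one before it is completed fails the run):
1. the vial stands upright in the holder, let go (horizontal distance between vial and tin below 0.006 m and z of vial in the frame of tin below 0.01 m and angle between vial's own z axis and vertical below 0.16 rad and contact force between the fingers and vial below 0.05 N), for 0.2 s.
2. both lids, still nested, rest home on the tin, let go (horizontal distance between inner_lid and tin below 0.006 m and z of inner_lid in the frame of tin between 0.072 and 0.079 m and angle between inner_lid's own z axis and vertical below 0.04 rad and z of outer_lid in the frame of inner_lid below 0.018 m and contact force between each of the arm, the fingers and inner_lid below 0.05 N), for 0.2 s.
At the end, for the whole second after the job is handed in: Vial in the holder (6 mm of axis, foot within 4 mm of floor, tilt <0.16); inner lid home on the tin (within 3-4 mm in height, 6 mm of axis, tilt <0.04), untouched; fingers hold the outer lid still, tilt <0.15, its plate 5 mm or more above the post's top, touching neither inner lid nor tin (horizontal distance between each of vial, inner_lid and tin below 0.006 m and z of vial in the frame of tin below 0.01 m and angle between vial's own z axis and vertical below 0.16 rad and z of inner_lid in the frame of tin between 0.072 and 0.079 m and angle between inner_lid's own z axis and vertical below 0.04 rad and contact force between each of the fingers, outer_lid and inner_lid below 0.05 N and z of outer_lid in the frame of inner_lid above 0.073 m and contact force between outer_lid and tin below 0.05 N and contact force between the fingers and outer_lid above 1 N and angle between outer_lid's own z axis and vertical below 0.15 rad and linear speed of outer_lid below 0.03 m/s); the arm keeps its last pose, push and grip.
It fails at once if the vial is let go while its foot is more than 20 mm above the shelf (height (world z) of vial above 0.02 m and contact force between the fingers and vial below 0.01 N).
It fails at once if the lids are dropped: the inner lid is out of the fingers more than 8 mm above its seat (height (world z) of inner_lid above 0.084 m and contact force between the fingers and inner_lid below 0.01 N).
It fails at once if the inner lid is rammed onto the tin with more than 60 N (contact force between inner_lid and tin above 60 N).
It fails at once if the outer lid leaves the inner lid while that is not home on the tin, or the inner lid is disturbed as it comes off (z of outer_lid in the frame of inner_lid above 0.024 m and (horizontal distance between inner_lid and tin above 0.006 m or z of inner_lid in the frame of tin above 0.079 m or z of inner_lid in the frame of tin below 0.072 m or angle between inner_lid's own z axis and vertical above 0.05 rad)).
It fails at once if a bystander is moved more than 20 mm or tipped (distance of any of perfume, ring_cone, mirror, stretcher from where it was at the start of the episode above 0.02 m or angle between any of perfume, ring_cone's own z axis and vertical above 0.3 rad).
It also fails if it takes over 58 s, if anything falls off the work surface, if the arm or the gripper's body presses on something with over 40 N, if the wrist force passes 120 N, or if a joint passes its speed limit or range.

### The arm

A 6-joint arm with a two-finger parallel gripper is mounted at the origin on the work surface. World frame = base frame: x ahead of the robot, y to its left, z up, the work surface at z = 0. Lengths are in m, angles in rad, forces in N, time in s.
With the tool pointing down it reaches from about 0.375 to 0.925 m from the base axis. Payload 5.7 kg.
Tool frame: the origin (TCP) lies midway between the tips of the shut fingers; the grasp point (between the pads) lies 19 mm behind it; z points along the fingers, x is the direction in which the jaws open and shut, and the axes are right-handed (so a half turn about z gives the same grasp; the last joint's range is limited). The gripper opens to 88 mm and grips with 3 to 60 N. Pads are 20 mm wide; open, the fingers measure 115 mm over their backs; the gripper's body (75 mm by 178 mm) begins 61 mm behind the grasp point.
Start: joints at [-1.236, 0.359, 1.51, -0, 1.272, -0.115], TCP at [0.261, -0.54, 0.223] pointing down, gripper open.
Joint ranges: [-2.97, 2.97], [-1.01, 2.36], [0.21, 2.38], [-0.96, 4.11], [0.2, 2.71], [-2.98, 2.98]. Speed limits (rad/s): [2.39, 2.39, 3.14, 3.14, 3.14, 3.14].

### API

Orientations are given as a unit quaternion [x, y, z, w].
In Python, from bench import move_ptp, servo_line, goto_joints, move_gripper, sleep, inverse_kinematics, capture, PlanningError, close_job, spot_in, silhouettes, current_clock, current_joint_pos, current_qvel, current_joint_torque, current_position, current_orientation, current_force, current_torque, current_finger_gap gives the robot as it stands. Calls block until the motion is done:
- move_ptp(position, orientation): joint-space move of the TCP to a pose.
- servo_line(position, orientation=None, rate=0.15, contact_N=None): straight line of the TCP; orientation=None keeps the orientation; rate is the mean speed in m/s. With contact_N (N) it stops when the force on the tool has changed by that much, and returns True; else False.
- goto_joints(angles): joint-space move.
- move_gripper(opening): finger opening in m; the grip force is fixed at half the most; returns when the fingers have stopped.
- sleep(seconds).
- inverse_kinematics(position, orientation): joint angles nearest the present ones, or None.
- capture(name): name is "scene" or "top"; returns a dict with "image" (480x640x3 uint8, blue, green, red), "range_z" (480x640 float32, m along the optical axis (not along the pixel's ray), 0 where there is no reading), "intrinsics" (3x3 intrinsics, pixels), "R" (3x3) and "t" (3): a world point X has camera coordinates R X + t. Camera axes: x right, y down, z forward; pixel columns grow to the right and rows downward; lengths in m; the calibration is good to about 2 mm. A picture is of the moment at which its call begins.
A pose or a line that the arm cannot do raises PlanningError and nothing moves.
- close_job(): hands the job in, once; it reports no verdict.
Trained networks look in the newest picture that a camera, given by its name, has taken for a name from the list of things; names that differ only in an ending like _2 or _b are one class to them, and where a whole thing is asked for, a point or a joint stands for the part that bears it (a point fixed in the world has none). Each returns a list of dicts, best first, with "conf" (0 to 1); they miss things now and then, are a little off and sometimes report something else, mostly with a low value. They report only what shows in the picture. A call takes as long as a camera call. They do not tell look-alikes from the thing itself.
- spot_in(camera, query): "xy" ([column, row] in pixels, amid what is visible of it).
- silhouettes(camera, query): "region" (480x640 bool, what is visible of it) and "xy" ([column, row] in pixels, amid what is visible of it).
Readings, each from a call of its own:
- current_clock(): time.
- current_joint_pos(): joint angles.
- current_qvel(): joint speeds.
- current_joint_torque(): joint torques, N m.
- current_position(): TCP position.
- current_orientation(): TCP orientation.
- current_force(): force on the tool from outside, world axes, zero at the start.
- current_torque(): the same for the moment, N m.
- current_finger_gap(): finger opening in m.
Only numpy, scipy, OpenCV 4.12 (cv2) and the standard library are available. Lean on these libraries where they do the work, as an engineer would, in place of code of your own. Each camera call takes 0.05 s, during which the arm holds its last target. There are 200 camera calls.

## Working session

There is one attempt and no reset: what is moved stays moved. The work goes in short steps, each a Python script; the robot and the scene stay as the last script left them, time stands still between calls to the robot, and variables do not carry over. Pictures are saved under pics/ and viewed, about 8 in all and at most 12, crops included, and the job is handed in when it is done.

```bash
ls; mkdir -p pics
python3 - <<'E'
from bench import *
import cv2,numpy as np
for c in("scene","top"):
    d=capture(c); cv2.imwrite(f"pics/{c}1.png",d["image"]); print(c,d["intrinsics"].tolist(),d["R"].round(3).tolist(),d["t"].round(3).tolist())
    for q in("tin","vial","inner_lid","post_top","outer_lid","collar_top","holder_mouth","perfume","ring_cone","mirror","stretcher"):
        r=spot_in(c,q)
        for o in r[:4]:
            u,v=o["xy"]; z=d["range_z"][int(v),int(u)]
            X=d["R"].T@(np.linalg.inv(d["intrinsics"])@[u,v,1]*z-d["t"]) if z>0 else np.zeros(3)
            print(q,round(o["conf"],2),np.round(o["xy"]),X.round(3))
print(current_clock(),current_orientation())
E
```

```text
pics
scene [[436.49671376780367, 0.0, 330.9734349169455], [0.0, 436.49671376780367, 239.78341056441195], [0.0, 0.0, 1.0]] [[0.691, 0.723, 0.016], [0.604, -0.564, -0.563], [-0.398, 0.399, -0.826]] [-0.431, -0.238, 1.167]
tin 0.84 [320. 146.] [0.266 0.3   0.012]
tin 0.74 [310. 298.] [ 0.587 -0.025  0.016]
tin 0.62 [378. 232.] [0.571 0.198 0.021]
tin 0.57 [278. 212.] [0.379 0.062 0.037]
vial 0.62 [357. 193.] [0.465 0.236 0.039]
vial 0.25 [200. 339.] [ 0.512 -0.242  0.028]
inner_lid 0.5 [191. 328.] [ 0.485 -0.243  0.04 ]
post_top 0.65 [196. 328.] [ 0.503 -0.238  0.059]
outer_lid 0.86 [203. 337.] [ 0.514 -0.236  0.03 ]
outer_lid 0.15 [196. 328.] [ 0.503 -0.239  0.06 ]
collar_top 0.89 [200. 338.] [ 0.513 -0.241  0.035]
holder_mouth 0.94 [312. 294.] [ 0.587 -0.02   0.027]
holder_mouth 0.76 [278. 208.] [0.348 0.085 0.004]
holder_mouth 0.73 [316. 143.] [0.25  0.302 0.009]
holder_mouth 0.71 [382. 231.] [0.577 0.205 0.028]
perfume 0.89 [449. 258.] [0.738 0.228 0.074]
ring_cone 0.83 [290. 419.] [ 0.747 -0.214  0.05 ]
ring_cone 0.55 [192. 326.] [ 0.499 -0.241  0.067]
ring_cone 0.22 [357. 191.] [0
[... 539 characters left out ...]
36]
tin 0.68 [333. 333.] [0.397 0.049 0.006]
post_top 0.56 [490. 290.] [ 0.494 -0.231  0.063]
outer_lid 0.57 [484. 291.] [ 0.496 -0.229  0.038]
outer_lid 0.23 [366. 154.] [0.752 0.008 0.036]
collar_top 0.59 [485. 293.] [ 0.491 -0.232  0.036]
holder_mouth 0.96 [332. 337.] [0.39  0.049 0.008]
holder_mouth 0.92 [384. 228.] [ 0.604 -0.036  0.032]
holder_mouth 0.92 [264. 230.] [0.586 0.198 0.022]
holder_mouth 0.91 [208. 374.] [0.306 0.272 0.032]
perfume 0.65 [241. 153.] [0.717 0.248 0.084]
ring_cone 0.89 [466. 168.] [ 0.741 -0.194  0.027]
mirror 0.75 [162. 208.] [0.617 0.406 0.013]
mirror 0.74 [484. 294.] [ 0.49  -0.227  0.044]
1.2 [ 8.46982076e-01 -5.31621445e-01 -3.41852387e-05 -1.62704289e-05]
```

View pics/scene1.png

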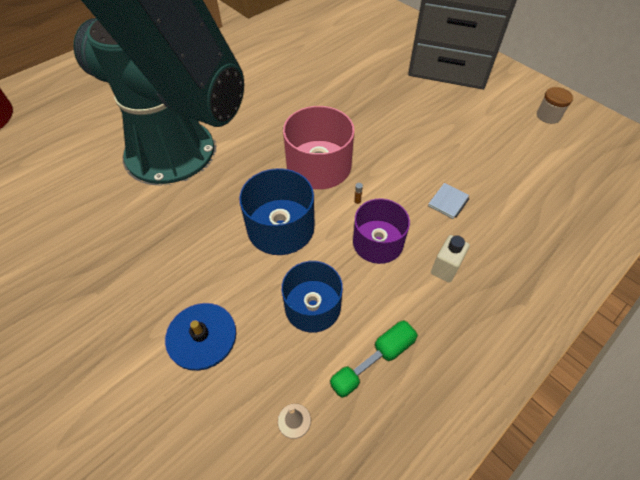

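View pics/top1.png

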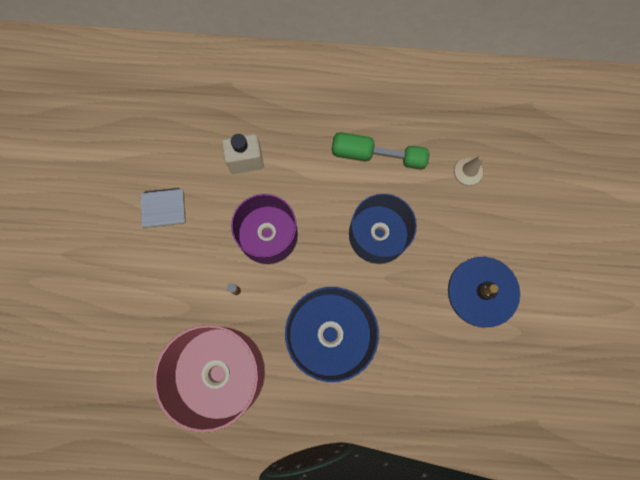

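Small blue tin (target): scene (312,298), top (382,230). Lids: top (485,291). Vial: top (232,289), between the pink and purple tins. Next I fit the shapes in the point clouds.

```bash
cat > h.py <<'E'
from bench import *
import cv2,numpy as np
from scipy.optimize import least_squares
def cloud(c):
    d=capture(c); v,u=np.nonzero(d["range_z"]>0); z=d["range_z"][v,u]
    P=(np.linalg.inv(d["intrinsics"])@np.c_[u,v,np.ones(len(u))].T*z).T
    return (P-d["t"])@d["R"], d["image"][v,u].astype(int), d
def near(P,c,r,z0,z1): return P[(np.hypot(*(P[:,:2]-c).T)<r)&(P[:,2]>z0)&(P[:,2]<z1)]
def fit(p,c,R=None):
    f=(lambda x:np.hypot(*(p[:,:2]-x[:2]).T)-(R or x[2]))
    s=least_squares(f,[*c,*([] if R else [.05])],loss="soft_l1",f_scale=.001)
    return s.x.round(4),len(p)
def down(a): return [np.cos(a/2),np.sin(a/2),0,0]
def st(): print("t",round(current_clock(),2),"p",current_position().round(4) if hasattr(current_position(),'round') else current_position(),"gap",round(current_finger_gap(),4),"F",np.round(current_force(),1))
E
python3 - <<'E'
from h import *
for c in("scene","top"):
    P,col,d=cloud(c); print(c,"shelf z",np.median(near(P,(.5,.1),.03,-.05,.02)[:,2]).round(4))
    p=near(P,(.6,-.03),.085,.05,.12); zt=np.percentile(p[:,2],98); print("tin top",zt.round(4),fit(near(P,(.6,-.03),.085,zt-.006,.12),(.6,-.03)),fit(near(P,(.6,-.03),.085,zt-.006,.12),(.6,-.03),.0585))
    p=near(P,(.6,-.03),.03,.024,.034); print("holder",p.mean(0).round(4),len(p))
    p=near(P,(.495,-.235),.09,.010,.025); hi=np.array([cv2.minEnclosingCircle(p[:,:2].astype(np.float32))]  ,dtype=object); print("plate",hi, np.median(p[:,2]).round(4))
    p=near(P,(.495,-.235),.05,.046,.075); print("post",fit(p,p[:,:2].mean(0),.008),p[:,2].max().round(4), "topmean",p[p[:,2]>p[:,2].max()-.004].mean(0).round(4))
    p=near(P,(.46,.24),.03,.015,.075); print("vial",fit(p,p[:,:2].mean(0),.009),p[:,2].max().round(4),"topmean",p[p[:,2]>p[:,2].max()-.004].mean(0).round(4))
    for n,q in dict(purple=(.58,.2),pink=(.29,.27),big=(.39,.05)).items():
        p=near(P,q,.12,.02,.2); print(n,p[:,2].max().round(3),fit(near(P,q,.13,p[:,2].max()-.01,.3),q))
for n,pos in dict(vial=(.46,.235,.03),tin=(.6,-.03,.04),lid=(.495,-.235,.044),h=(.6,-.03,.35)).items():
    for a in(np.pi/2,-np.pi/2):
        print(n,round(a,2),np.round(inverse_kinematics(list(pos),down(a)),2))
E
```

```text
scene shelf z -0.0005
tin top 0.087 (array([ 0.5969, -0.029 ,  0.0582]), 362) (array([ 0.5969, -0.029 ]), 362)
holder [ 0.5952 -0.0272  0.0283] 128
plate [[(0.4964395761489868, -0.23705685138702393) 0.07011241465806961]] 0.0174
post (array([ 0.4957, -0.2368]), 92) 0.0704 topmean [ 0.4967 -0.2373  0.0678]
vial (array([0.4628, 0.2425]), 123) 0.0639 topmean [0.4629 0.2408 0.0619]
purple 0.089 (array([0.5797, 0.1907, 0.0582]), 363)
pink 0.126 (array([0.3075, 0.2565, 0.0833]), 486)
big 0.118 (array([0.3937, 0.0539, 0.078 ]), 580)
top shelf z 0.0007
tin top 0.089 (array([ 0.5971, -0.0287,  0.0581]), 358) (array([ 0.5971, -0.0287]), 358)
holder [ 0.5989 -0.0292  0.0289] 150
plate [[(0.4976433515548706, -0.23630736768245697) 0.06946256756782532]] 0.0182
post (array([ 0.497 , -0.2376]), 89) 0.0715 topmean [ 0.4966 -0.237   0.069 ]
vial (array([0.4643, 0.2421]), 113) 0.0666 topmean [0.4644 0.2418 0.0638]
purple 0.091 (array([0.58  , 0.1909, 0.0581]), 397)
pink 0.128 (array([0.308 , 0.2568, 0.083 ]), 1000)
big 0.122 (array([0.394 , 0.0545, 0.0778]), 745)
vial 1.57 [ 0.34  0.5   1.88 -0.    0.76 -1.23]
vial -1.57 [ 0.34  0.5   1.88 -0.    0.76  1.91]
tin 1.57 [-0.16  0.57  1.68 -0.    0.89 -1.74]
tin -1.57 [-0.16  0.57  1.68 -0.    0.89  1.41]
lid 1.57 [-0.57  0.51  1.8  -0.    0.83 -2.14]
lid -1.57 [-0.57  0.51  1.8  -0.    0.83  1.  ]
h 1.57 [-0.16  0.28  1.32 -0.    1.55 -1.74]
h -1.57 [-0.16  0.28  1.32 -0.    1.55  1.41]
```

Run:
```python
from h import *
q=down(-np.pi/2); v=(.4636,.2422)
move_ptp([*v,.2],q); st()
servo_line([*v,.030],rate=.1); st()
move_gripper(.012); st()
servo_line([*v,.16],rate=.12); st()
for c in("scene","top"):
    P,col,d=cloud(c); p=near(P,v,.018,.10,.142); print(c,fit(p,v,.009),p[:,2].min())
    cv2.imwrite(f"pics/{c}2.png",d["image"])
```

```text
t 4.14 p [0.464  0.2417 0.2   ] gap 0.0876 F [ 0.4 -0.9  0.9]
t 5.99 p [0.464  0.2423 0.0305] gap 0.0874 F [-0.   0.3 -0.4]
t 7.08 p [0.4636 0.2422 0.03  ] gap 0.0172 F [-0.3  0.1 -0.9]
t 8.31 p [0.463  0.242  0.1593] gap 0.0177 F [ 0.2 -0.5 -0.8]
scene (array([0.4614, 0.2425]), 25) 0.13145859806061988Traceback (most recent call last):
  File "<stdin>", line 8, in <module>
    return umr_minimum(a, axis, None, out, keepdims, initial, where)
ValueError: zero-size array to reduction operation minimum which has no identity
```

Run:
```python
from h import *
q=down(-np.pi/2); t=(.597,-.0288)
move_ptp([*t,.16],q); st()
servo_line([*t,.070],rate=.1); st()
print(servo_line([*t,.034],rate=.04,contact_N=5)); st()
d=capture("scene"); cv2.imwrite("pics/scene3.png",cv2.resize(d["image"][200:380,200:440],(720,540)))
```

```text
t 9.57 p [ 0.5964 -0.0277  0.1598] gap 0.0177 F [-0.7  0.2 -0.2]
t 10.62 p [ 0.5976 -0.0288  0.0706] gap 0.0171 F [ 0.1 -0.4 -0.9]
True
t 11.41 p [ 0.5965 -0.0288  0.0359] gap 0.0174 F [ 0.2 -1.3  4.5]
```

View pics/scene3.png

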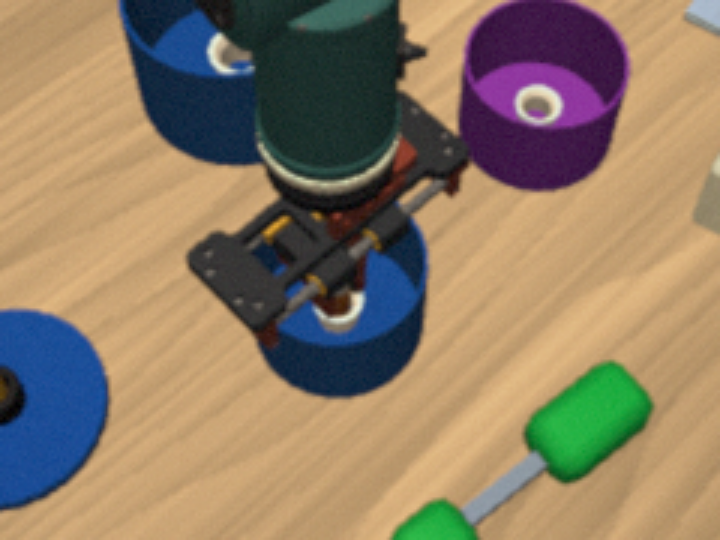

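The picture shows the vial in the holder. Contact came at the expected floor height (TCP 0.036), so I release here and go for the post.

Run:
```python
from h import *
q=down(-np.pi/2); t=(.597,-.0288); l=(.4966,-.2371)
move_gripper(.04); sleep(.3); st()
servo_line([*t,.16],rate=.12)
P,col,d=cloud("scene"); p=near(P,t,.03,.04,.08); print("vial",fit(p,t,.009),p[:,2].max())
move_ptp([*l,.16],q)
P,col,d=cloud("top"); p=near(P,t,.03,.04,.08); print("vial",fit(p,t,.009),p[:,2].max())
servo_line([*l,.0455],rate=.1,contact_N=8); st()
move_gripper(.010); st()
servo_line([*l,.08],rate=.05); st()
for c in("scene","top"):
    P,col,d=cloud(c); p=near(P,l,.09,.04,.066); b=p[(col[(np.hypot(*(P[:,:2]-l).T)<.09)&(P[:,2]>.04)&(P[:,2]<.066)]@[1,0,-1])>50]
    print(c,cv2.minEnclosingCircle(b[:,:2].astype(np.float32)),np.median(b[:,2]),"plane",np.linalg.lstsq(np.c_[b[:,:2]-l,np.ones(len(b))],b[:,2],rcond=None)[0].round(4))
    cv2.imwrite(f"pics/{c}4.png",d["image"])
st()
```

```text
t 12.32 p [ 0.5958 -0.0286  0.0356] gap 0.04 F [-0.5 -0.3 -0.3]
vial (array([ 0.5958, -0.028 ]), 105) 0.07009109113864063
vial (array([ 0.5972, -0.029 ]), 100) 0.07209025933077395
t 15.81 p [ 0.4971 -0.2374  0.0461] gap 0.0403 F [ 0.  -0.3 -0.1]
t 16.32 p [ 0.4967 -0.2372  0.0458] gap 0.0153 F [-1.5  0.7  2.7]
t 17.17 p [ 0.4965 -0.237   0.0799] gap 0.0156 F [ 0.6 -0.2 -3.4]
scene ((0.4976940453052521, -0.23624706268310547), 0.06845621019601822) 0.05151847539325973 plane [-0.0053  0.0002  0.0515]
top ((0.5131893754005432, -0.2209116518497467), 0.06355510652065277) 0.05223858973894758 plane [-0.0044 -0.0037  0.0524]
t 17.27 p [ 0.4963 -0.2369  0.0796] gap 0.0153 F [-0.9 -0.6 -3.8]
```

Run:
```python
from h import *
q=down(-np.pi/2); t=(.597,-.0288); l=(.4966,-.2371)
servo_line([*l,.19],rate=.1)
move_ptp([*t,.19],q); sleep(.2); st()
servo_line([*t,.140],rate=.08); st()
print(servo_line([*t,.1195],rate=.02,contact_N=6)); st()
for c in("scene","top"):
    P,col,d=cloud(c); m=(np.hypot(*(P[:,:2]-t).T)<.08)&(P[:,2]>.08)&(P[:,2]<.11)&(col@[1,0,-1]>50); b=P[m]
    print(c,cv2.minEnclosingCircle(b[:,:2].astype(np.float32)),np.median(b[:,2]),"plane",np.linalg.lstsq(np.c_[b[:,:2]-t,np.ones(len(b))],b[:,2],rcond=None)[0].round(4))
d=capture("scene"); cv2.imwrite("pics/scene5.png",cv2.resize(d["image"][200:380,200:440],(720,540)))
```

```text
t 19.63 p [ 0.5967 -0.0304  0.19  ] gap 0.0151 F [-0.3  0.2 -2.6]
t 20.41 p [ 0.5973 -0.0288  0.1402] gap 0.0153 F [ 0.5  0.2 -2.1]
True
t 21.25 p [ 0.5968 -0.0288  0.1218] gap 0.0154 F [0.1 0.7 4.5]
scene ((0.5967671275138855, -0.0291487704962492), 0.06848638504743576) 0.0934344193606946 plane [-0.011   0.005   0.0935]
top ((0.5966523885726929, -0.02794017642736435), 0.06768813729286194) 0.09480790532710054 plane [0.0009 0.0032 0.0946]
```

View pics/scene5.png

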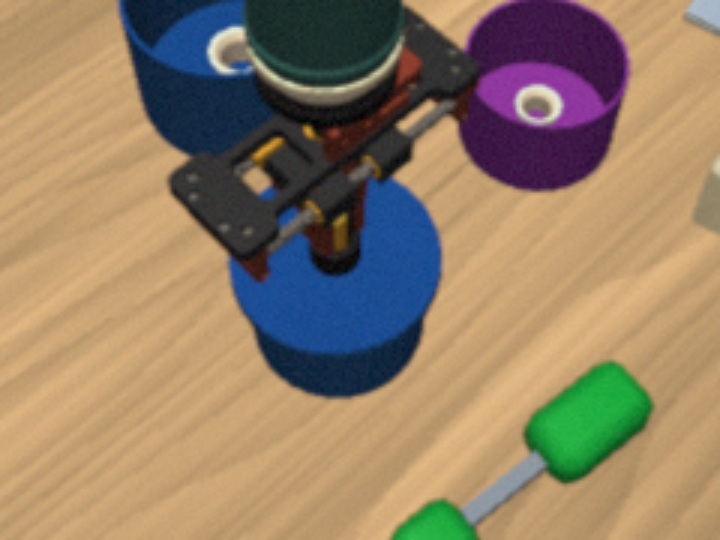

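Run:
```python
from h import *
q=down(-np.pi/2); t=(.597,-.0288)
move_gripper(.06); sleep(.3); st()
servo_line([*t,.25],rate=.12)
servo_line([.50,-.16,.25],rate=.2)
for c in("scene","top"):
    P,col,d=cloud(c)
    p=near(P,t,.03,.125,.155); print(c,"post",fit(p,t,.008),p[:,2].max())
    p=near(P,t,.03,.097,.1165); print("collar",fit(p,t,.017),len(p))
    m=(np.hypot(*(P[:,:2]-t).T)<.08)&(P[:,2]>.08)&(P[:,2]<.11)&(col@[1,0,-1]>50); b=P[m]
    print("plate",cv2.minEnclosingCircle(b[:,:2].astype(np.float32)),np.linalg.lstsq(np.c_[b[:,:2]-t,np.ones(len(b))],b[:,2],rcond=None)[0].round(4))
st()
```

```text
t 22.54 p [ 0.5956 -0.0286  0.1207] gap 0.0596 F [-0.3 -0.8 -0.1]
scene post (array([ 0.5953, -0.0283]), 86) 0.1459674661670955
collar (array([ 0.5955, -0.028 ]), 140) 140
plate ((0.5971415638923645, -0.02903846651315689), 0.06888402998447418) [-0.0063  0.0042  0.0934]
top post (array([ 0.5975, -0.0292]), 88) 0.14812218935478721
collar (array([ 0.5977, -0.0292]), 119) 119
plate ((0.5968809723854065, -0.027791811153292656), 0.06830349564552307) [0.0003 0.0014 0.0945]
t 24.83 p [ 0.5006 -0.1593  0.25  ] gap 0.0597 F [ 0.4  0.7 -0.2]
```

Run:
```python
from h import *
q=down(-np.pi/2); t=(.5967,-.0288)
servo_line([*t,.25],rate=.15)
servo_line([*t,.13],rate=.12)
print(servo_line([*t,.0972],rate=.05,contact_N=6)); st()
move_gripper(.026); st()
servo_line([*t,.125],rate=.03); st()
servo_line([*t,.190],rate=.05); sleep(.5); st()
for c in("scene","top"):
    P,col,d=cloud(c)
    m=(np.hypot(*(P[:,:2]-t).T)<.08)&(P[:,2]>.15)&(P[:,2]<.21)&(col@[1,0,-1]>50); b=P[m]
    print(c,"plate",cv2.minEnclosingCircle(b[:,:2].astype(np.float32)),np.linalg.lstsq(np.c_[b[:,:2]-t,np.ones(len(b))],b[:,2],rcond=None)[0].round(4))
    p=near(P,t,.063,.075,.1); w=near(P,t,.02,.1,.15); print("inner",np.median(p[:,2]),len(p),"post",fit(w,t,.008) if len(w)>8 else len(w))
    cv2.imwrite(f"pics/{c}6.png",cv2.resize(d["image"][140:380,200:520],(800,600)))
```

```text
False
t 28.02 p [ 0.5968 -0.0288  0.0972] gap 0.06 F [-0.3  0.5  0.7]
t 28.57 p [ 0.5968 -0.0288  0.0974] gap 0.0331 F [ 0.2 -0.3  1.4]
t 29.64 p [ 0.5965 -0.0288  0.1248] gap 0.033 F [ 0.2 -0.6 -0.6]
t 31.59 p [ 0.5967 -0.0288  0.19  ] gap 0.0325 F [ 0.5 -0.4 -1.1]
scene plate ((0.5980433225631714, -0.02942916750907898), 0.06861749291419983) [-0.0097  0.0045  0.1861]
inner 0.0892837263209858 1095 post 0
top plate ((0.596741259098053, -0.028276488184928894), 0.06802940368652344) [-0.0016  0.0021  0.1872]
inner 0.09024831976027109 59 post 0
```

View pics/scene6.png

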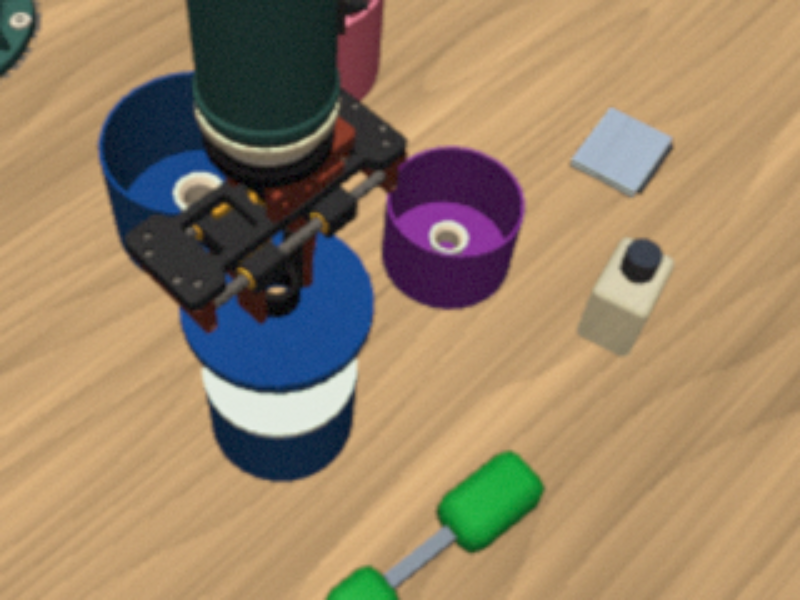

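The outer lid is held level at about 0.107 m above the inner lid's origin (0.073 m needed). The white inner lid sits flat on the tin, with its flange top at 0.090 m. I'm handing in.

Run:
```python
from h import *
st(); close_job()
```

```text
t 31.69 p [ 0.5967 -0.0288  0.19  ] gap 0.0328 F [-0.1  0.3 -1.6]
the job is handed in; nothing more can be done
```

The whole task is done, and I handed it in at 31.7 s of the 58 s allowed; the system reports no verdict.

- **Vial:** I set it down in the holder of the small blue tin, touching the floor at the expected height, then let go. Both cameras then put it within about 1.5 mm of the tin's axis with its top at about 70–72 mm. That reads 2–4 mm above the expected 68 mm, in line with how high these cameras read known tops.
- **Nested lids:** I carried them by the brass post and lowered them until contact with the tin (about 7 N change on the tool). The outer lid's plate top was then at about 94 mm, as expected, so the inner lid is home.
- **Outer lid:** I lifted it alone by the black collar and am still holding it. Its plate underside is about 183 mm above the shelf, roughly 39 mm above the top of the post, and level to about 0.01 rad. The inner lid's flange top still measured about 90 mm, level with its home position.

No check failed, and the cameras disagreed by only 1–2 mm. In the last pictures the post was hidden under the raised lid, so I confirmed the inner lid's height there but not its sideways position. The mirror, perfume and stretcher looked unmoved in the last picture; the ring cone was outside that view and I did not re-measure any of the bystanders.

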